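# Start a new knob in a pantry drawer front

### The job

Take the white knob out of the wooden block, stand its screw spindle in the pilot hole of the dark drawer front, and push it down firmly while turning it clockwise until the screw has cut at least half a turn of thread, without ever loading the wood, down and sideways together, with more than 35 newtons. It only bites while pushed with 14 newtons or more, otherwise it spins on the spot. Let go and leave the knob standing upright in the hole, with the can, the jar and the screwdriver left where they are.

Things in the scene. Friction and masses are not known exactly. Their poses are not given: they have to be found in the camera images.
- knob_center (a point): Centre of the round white head of the loose knob (about 60 g), the point to grip. Head 34 mm across, 22 mm high, black line across its top. Below it a brass neck 18 mm across, 14 mm high, then a steel screw spindle 10 mm across (thread 11.4 mm, drawn only), 24 mm long, rounded end. z points up from spindle to head; 60 mm tall in all. It starts upright in the block, the neck resting on the block's top.
- knob_tip (a point): Lower end of the knob's spindle, on its axis, 49 mm below knob_center.
- hole (a point): Mouth of the pilot hole, centre, level with the top face of the drawer front (42 mm above the work surface). The hole is vertical, 11 mm across with a 1.5 mm chamfer, and 10 to 13 mm deep (differs each time, cannot be seen: feel for it). The wood at its bottom is springy, about 6 N per mm.
- panel: Dark wood drawer front, 150 mm (x) by 260 mm (y) by 22 mm, fixed face up on two 20 mm battens; origin on the work surface below the middle of the front, the hole is at its centre.
- thread (a joint): How far the screw has cut its thread into the wood, rad, from 0; half a turn is 3.14. Pushed with 14 N or more and turned clockwise seen from above, it cuts (0.03 N m) and sinks 4 mm per turn, so the push must follow it down. Pushed less it spins without biting; turned back without push, the thread stays cut.
- block: Pale wood block, fixed, 60 x 60 mm, 30 mm high, with a 13.5 mm hole down its middle where the knob stands; origin at the centre of its underside.
- can_center (a point): Centre of a red-labelled food can, 66 mm across, 90 mm high, loose; leave alone.
- jar_center (a point): Centre of a green glass jar with a brass lid, 64 mm across, 95 mm high, loose; leave alone.
- driver_grip (a point): Handle of an orange screwdriver lying beyond the drawer front, loose; leave alone.
- knob: The same knob as a whole; origin at the lower end of its spindle.
Not all that is in view belongs to the job. Of the things like the knob, leave any that is blue or orange; of the rest the larger one is meant.

How it is judged:
By the outcome, as a careful person would: the job done as asked, in the order asked, and still so for the second after the job is handed in, with the robot touching nothing.
It also fails if it takes over 64 s, if anything falls off the work surface, if the arm or the gripper's body presses on something with over 40 N, if the wrist force passes 120 N, or if a joint passes its speed limit or range.

### The arm

A 7-joint arm with a two-finger parallel gripper is mounted at the origin on the work surface. World frame = base frame: x ahead of the robot, y to its left, z up, the work surface at z = 0. Lengths are in m, angles in rad, forces in N, time in s.
With the tool pointing down it reaches from about 0.425 to 0.875 m from the base axis. Payload 8.4 kg.
Tool frame: the origin (TCP) lies between the finger pads; the fingertips stand 25 mm ahead of it and the grasp point (between the pads) lies 6 mm ahead of it; z points along the fingers, y is the line along which they close (so a half turn about z gives the same grasp; the last joint's range is limited). The gripper opens to 85 mm and grips with 20 to 120 N. Pads are 22 mm wide; open, the fingers measure 114 mm over their backs; the gripper's body (76 mm by 85 mm) begins 54 mm behind the grasp point. The pads swing forward as they close: fully open they stand 13 mm farther back than shut.
Start: joints at [-1.366, 0.333, 0.04, 1.465, -0.013, 1.343, -0.059], TCP at [0.194, 0.62, 0.256] pointing down, gripper open.
Joint ranges: [-2.58, 2.58], [-0.38, 2.09], [-1.3, 1.39], [0.25, 2.4], [-1.5, 4.64], [0.08, 2.09], [-2.65, 2.65]. Speed limits (rad/s): [2.22, 2.22, 2.79, 2.79, 3.14, 3.14, 3.14].

### API

Orientations are given as a unit quaternion [w, x, y, z].
In Python, from bench import manip gives the robot as it stands.
- The arm moves only by the tool step_arm, never from a script. Its argument "moves" is one flat list of numbers, 6 for each row, row after row: the shift along the world's x, y, z in cm, then the turn, a rotation vector about the world's x, y, z in rad. In form: [dx, dy, dz, ax, ay, az, dx, dy, dz, ax, ay, az, ...]. A call has 1 to 10 rows; each row shifts and turns the commanded pose from where the row before left it; what a row does not reach is not made up. A row lasts 1/10 s, in which the tool goes at most 50 mm and 8.59 degrees, less where a joint would pass 70% of its speed; a pose out of reach is approached as far as the arm can. A call with a gripper value outside its range is refused whole. "gripper" is the closure, from -1 (fully open) to 1 (shut), set as the call begins (left out, the last holds). The fingers move at their own pace and stop on an object; "force" is the grip in N (left out, the last holds). Time passes only in rows, so rows that do not move let the fingers close. It gives the time, the measured TCP pose, the force, the opening and the grip force at its end, in the units of the state.
- manip.get_state(): the state, without advancing time (a new reading comes with each control period).
- manip.capture(name): name is "scene" or "top" or "wrist"; returns a dict with "image" (384x512x3 uint8, red, green, blue), "fx", "fy", "cx", "cy" (pixels), "R" (3x3) and "t" (3): a world point X has camera coordinates R X + t; the wrist camera has in their place "tool_from_camera" (4x4, takes a point from camera to tool coordinates, whose origin is the TCP and whose axes are the flange's). Camera axes: x right, y down, z forward; pixel columns grow to the right and rows downward; lengths in m; the calibration is good to about 2 mm. A picture is of the moment at which its call begins: read the wrist's pose just before it. There is no depth.
- manip.finish_job(): hands the job in; it is judged then, once.
The state is a dict: "clock": time; "q": joint angles; "qd": joint speeds; "joint_efforts": joint torques, N m; "eef_pos": TCP position; "orientation": TCP orientation; "ft_force": force on the tool from outside, world axes, zero at the start; "torque": the same for the moment, N m; "width": opening from 0.0 (shut) to 1.0 (fully open); "finger_force": force on a finger pad.
Only numpy, scipy, OpenCV 4.12 (cv2) and the standard library are available. Lean on these libraries where they do the work, as an engineer would, in place of code of your own. Each camera call takes 0.05 s, during which the arm holds its last target. There are 200 camera calls.

## Working session

There is one attempt and no reset: what is moved stays moved. The work goes in short steps, Python scripts to look and compute and a tool call to move; the robot and the scene stay as the last step left them, time stands still between calls to the robot, and variables do not carry over. Pictures are saved under pics/ and viewed, at most 10 in all, crops included, and the job is handed in when it is done.

Besides the shell and the picture viewer there is one more tool, called after "Call:" as name(argument=value, ...) on one line, values as JSON. step_arm: Moves the arm, as the interface text tells. Its arguments: {"type":"object","properties":{"moves":{"type":"array","items":{"type":"number"}},"gripper":{"type":"number"},"force":{"type":"number"}},"required":["moves"]}

```bash
mkdir -p pics
cat > h.py <<'E'
import numpy as np, cv2
from bench import manip
from scipy.spatial.transform import Rotation as Ro
def cap(n,f=None):
    s=manip.get_state(); c=manip.capture(n)
    c['image']=np.asarray(c['image'])
    if f: cv2.imwrite('pics/'+f,cv2.cvtColor(c['image'],cv2.COLOR_RGB2BGR))
    if 'R' in c: c['Rw']=np.array(c['R']).T; c['o']=-c['Rw']@np.array(c['t'])
    else:
        T=np.array(c['tool_from_camera']); w,x,y,z=s['orientation']; R=Ro.from_quat([x,y,z,w]).as_matrix()
        c['Rw']=R@T[:3,:3]; c['o']=R@T[:3,3]+np.array(s['eef_pos'])
    return c
def onz(c,u,v,z):
    d=c['Rw']@np.array([(u-c['cx'])/c['fx'],(v-c['cy'])/c['fy'],1]); return c['o']+d*(z-c['o'][2])/d[2]
def proj(c,X):
    p=c['Rw'].T@(np.array(X)-c['o']); return p[0]/p[2]*c['fx']+c['cx'],p[1]/p[2]*c['fy']+c['cy']
E
python3 - <<'E'
from h import *
a=cap('scene');b=cap('top');w=cap('wrist')
im=np.vstack([np.hstack([a['image'],b['image']]),np.hstack([w['image'],0*w['image']])])
cv2.imwrite('pics/a.png',cv2.cvtColor(cv2.resize(im,(800,600),interpolation=3),cv2.COLOR_RGB2BGR))
for c in(a,b,w):print(c['o'],c['fx'])
print(manip.get_state())
E
```

```text
[ 1.28122608 -0.07120024  0.64698499] 481.6199587444566
[0.47595706 0.08854235 1.05341475] 459.47719936486317
[0.12330579 0.64224818 0.37272477] 264.35370765813684
{'clock': 0.15, 'q': array([-1.36616787,  0.33375071,  0.03985928,  1.4660537 , -0.01337619,
        1.34330036, -0.05851997]), 'qd': array([-0.0008952 , -0.00311786,  0.00074062, -0.00349922, -0.00026741,
       -0.00026326, -0.00092551]), 'joint_efforts': array([ 3.20365638e-03, -6.59044147e+01,  1.36772197e+00, -4.05867183e+01,
        1.70647743e-02,  9.83234699e-03,  3.42986925e-05]), 'eef_pos': array([0.19438555, 0.61991945, 0.25563107]), 'orientation': array([-4.48688106e-05,  1.51338099e-01,  9.88481862e-01, -6.21740364e-04]), 'ft_force': array([-0.47243635, -0.22273861,  0.6145881 ]), 'torque': array([-0.02664527,  0.00652005,  0.02533302]), 'finger_force': 0.0, 'width': 1.0021300142087455}
```

View pics/a.png

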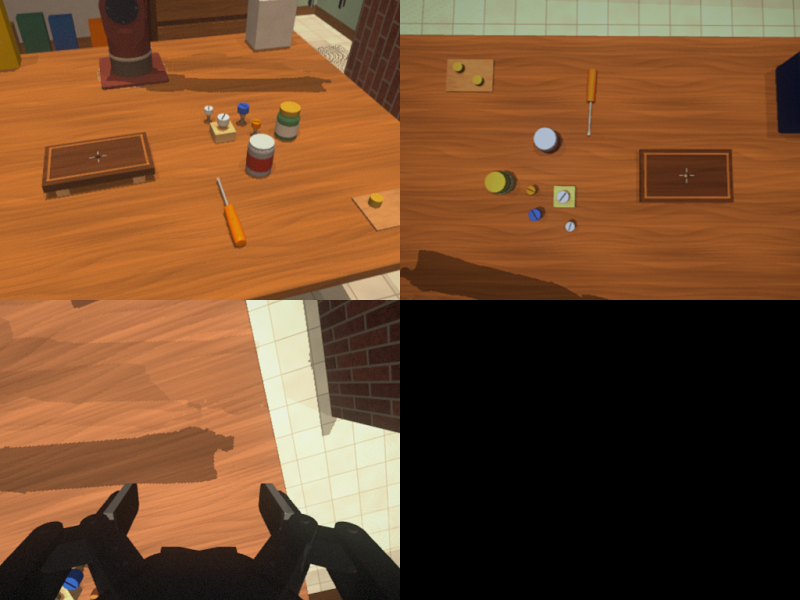

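The views show the white knob in the block (top view, about (209,252) in full-resolution pixels). The panel hole is at about (366,225), and decoy knobs (small white, blue, orange) stand beside the block. Next I'll measure these.

Run:
```python
from h import *
b=cap('top');a=cap('scene')
B=b['image']; hsv=cv2.cvtColor(B,cv2.COLOR_RGB2HSV)
def blobs(m,c,z,nm,x0,y0,x1,y1):
    M=np.zeros_like(m);M[y0:y1,x0:x1]=m[y0:y1,x0:x1]
    n,l,s,ce=cv2.connectedComponentsWithStats(M)
    for i in range(1,n):
        if s[i,4]>25: print(nm,ce[i].round(1),s[i],onz(c,*(s[i,:2]+(s[i,2:4]-1)/2),z).round(4))
w=((hsv[...,1]<50)&(hsv[...,2]>140)).astype(np.uint8)
blobs(w,b,.066,'white',150,130,250,310)
pale=((hsv[...,1]>50)&(hsv[...,1]<140)&(hsv[...,2]>170)).astype(np.uint8)
blobs(pale,b,.03,'pale',180,225,240,275)
blue=((hsv[...,0]>105)&(hsv[...,0]<130)&(hsv[...,1]>120)).astype(np.uint8)
blobs(blue,b,.05,'blue',130,250,200,310)
blobs(w,b,.042,'cross',300,190,430,260)
for n,u,v,z in(('can',185,178,.09),('jar',126,233,.095),('or',168,243,.04),('hole',366,224.5,.042),('knob',208.5,252,.066)):print(n,onz(b,u,v,z).round(4))
for n,u,v in(('hole',125.5,199.5),('knob',285,155)):print(n,onz(a,u,v,.042 if n=='hole' else .066))
t=cv2.resize(B[130:310,100:440],None,fx=2.35,fy=2.35,interpolation=2)
s=cv2.resize(a['image'][120:260,40:400],None,fx=2.22,fy=2.22,interpolation=2)[:170]
t=t[:420]
W=800;o=np.vstack([t[:,:W],cv2.resize(a['image'][130:230,240:400],(W//2,250)).repeat(1,0) if 0 else np.zeros((0,W if t.shape[1]>W else t.shape[1],3),np.uint8)])
cv2.imwrite('pics/b.png',o[...,::-1])
```

```text
white [242.2 154. ] [240 131   5  42  61] [0.6783 0.132  0.066 ]
white [185.  176.8] [171 163  29  28 625] [0.6223 0.2551 0.066 ]
white [207.9 251.4] [201 244  15  16 170] [0.461 0.202 0.066]
white [217.  289.8] [212 284  11  12 100] [0.3813 0.1814 0.066 ]
pale [210.5 251.3] [197 238  26  27 370] [0.4616 0.2028 0.03  ]
blue [172.3 274.6] [165 268  15  15 164] [0.4098 0.2805 0.05  ]
can [0.6155 0.251  0.09  ]
jar [0.4984 0.37   0.095 ]
or [0.4785 0.2932 0.04  ]
hole [ 0.5222 -0.1415  0.042 ]
knob [0.4599 0.2009 0.066 ]
hole [ 0.52159446 -0.13753423  0.042     ]
knob [0.48288556 0.19810894 0.066     ]
```

View pics/b.png

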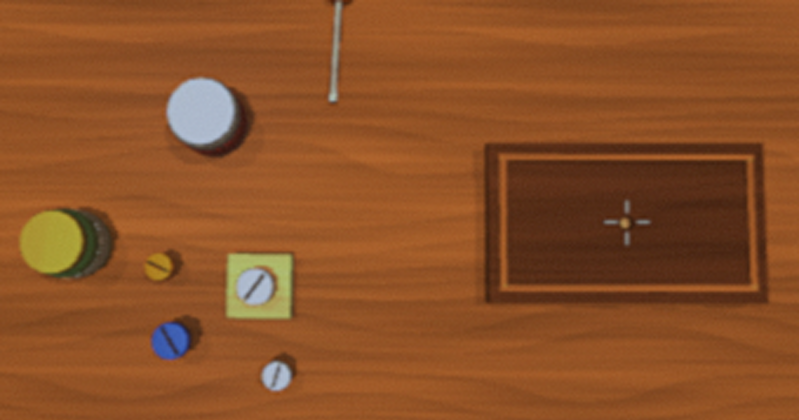

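The top view shows the knob head at crop (255,287) and the hole inside its white cross at (626,222). There is room around the block, so I'll move to a hover above the knob.

Call:
step_arm(moves=[2.67,-4.18,-0.5,0,0,0,2.67,-4.18,-0.5,0,0,0,2.67,-4.18,-0.5,0,0,0,2.67,-4.18,-0.5,0,0,0,2.67,-4.18,-0.5,0,0,0,2.67,-4.18,-0.5,0,0,0,2.67,-4.18,-0.5,0,0,0,2.67,-4.18,-0.5,0,0,0,2.67,-4.18,-0.5,0,0,0,2.67,-4.18,-0.5,0,0,0], gripper=-0.3)

```text
clock: 1.25
eef_pos: [0.4622, 0.2003, 0.2064]
orientation: [0.0, 0.151, 0.988, 0.0]
ft_force: [0.7, 1.3, 0.3]
width: 0.651
finger_force: 0.0
```

Call:
step_arm(moves=[0,0,0,0,0,0,0,0,0,0,0,0])

```text
clock: 1.45
eef_pos: [0.4619, 0.201, 0.2062]
orientation: [-0.0, 0.153, 0.988, -0.0]
ft_force: [-0.1, 1.1, 1.0]
width: 0.653
finger_force: 0.0
```

Run:
```python
from h import *
s=manip.get_state();print(s['eef_pos'],s['q'].round(3),s['orientation'].round(4),s['width'],s['ft_force'])
w=cap('wrist','c.png');h=cv2.cvtColor(w['image'],cv2.COLOR_RGB2HSV)
print(proj(w,[.461,.202,.066]))
m=((h[...,1]<60)&(h[...,2]>130)).astype(np.uint8)
n,l,st,ce=cv2.connectedComponentsWithStats(m)
for i in range(1,n):
    if st[i,4]>80: print(st[i],ce[i].round(1),onz(w,*(st[i,:2]+(st[i,2:4]-1)/2),.066).round(4))
```

```text
[0.46189556 0.20099974 0.20623961] [-0.859  0.063  0.378  1.898 -0.025  1.185  0.791] [-1.000e-04  1.529e-01  9.882e-01 -0.000e+00] 0.652929881738542 [-0.12736498  1.13270922  1.00029877]
(np.float64(254.56656825052974), np.float64(182.97389884322394))
[202  93  27  27 527] [215.1 105.8] [0.3789 0.1895 0.066 ]
[403 130  34  23  84] [416.7 138.1] [0.4692 0.3666 0.066 ]
[ 242  142   47   55 1239] [264.5 172.9] [0.4504 0.2163 0.066 ]
```

View pics/c.png

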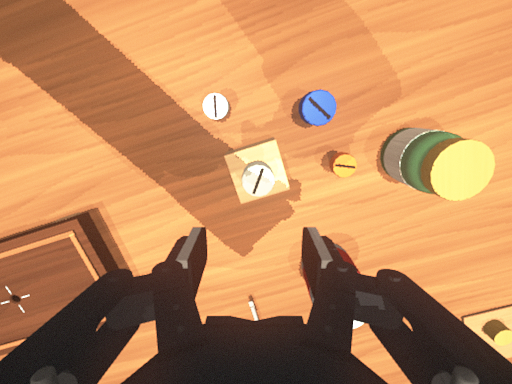

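In the wrist view the head is at about (258,181), a few pixels from where I predicted it. I'll refine with a circle fit on both knob and hole.

Run:
```python
from h import *
w=cap('wrist');I=w['image'];h=cv2.cvtColor(I,cv2.COLOR_RGB2HSV)
print(I[181,245:275].tolist()[::4], I[160,250])
for S in (25,35,45):
    m=np.zeros(I.shape[:2],np.uint8);m[155:205,235:285]=((h[...,1]<S)&(h[...,2]>120))[155:205,235:285]
    m=cv2.morphologyEx(m,cv2.MORPH_OPEN,np.ones((3,3),np.uint8))
    n,l,st,ce=cv2.connectedComponentsWithStats(cv2.morphologyEx(m,cv2.MORPH_CLOSE,np.ones((7,7),np.uint8)))
    i=1+st[1:,4].argmax();c=np.argwhere(l==i)[:,::-1].astype(np.int32)
    (u,v),r=cv2.minEnclosingCircle(c);print(S,st[i],u,v,r,onz(w,u,v,.066),onz(w,st[i,0]+st[i,2]/2-.5,st[i,1]+st[i,3]/2-.5,.066))
    print('expected r',17e-3*w['fx']/(w['o'][2]-.066))
```

```text
[[253, 250, 232], [252, 248, 227], [253, 249, 229], [87, 65, 48], [254, 252, 237], [250, 243, 220], [250, 242, 215], [254, 245, 215]] [255 246 184]
25 [242 166  41  31 673] 262.0 182.0 20.61562728881836 [0.46170183 0.21087749 0.066     ] [0.46069864 0.21118435 0.066     ]
expected r 17.452809969843422
35 [242 160  43  37 933] 261.6692199707031 175.3307647705078 23.1385498046875 [0.45495449 0.21259418 0.066     ] [0.45800618 0.2130608  0.066     ]
expected r 17.452809969843422
45 [ 241  159   44   38 1035] 261.5 175.5 23.377439498901367 [0.45507071 0.21238091 0.066     ] [0.4573571 0.2127326 0.066    ]
expected r 17.452809969843422
```

Run:
```python
from h import *
w=cap('wrist');g=cv2.cvtColor(w['image'],cv2.COLOR_RGB2GRAY)
p=np.argwhere(g[165:197,246:272]<150)[:,::-1]+[246,165]
print(len(p),p.min(0),p.max(0));u,v=(p.min(0)+p.max(0))/2
print('line',u,v,p.mean(0),onz(w,u,v,.066),onz(w,*p.mean(0),.066))
b=cap('top');g=cv2.cvtColor(b['image'],cv2.COLOR_RGB2GRAY)
p=np.argwhere(g[244:260,201:217]<120)[:,::-1]+[201,244];print(len(p),p.mean(0),onz(b,*p.mean(0),.066))
# hole cross in top, using bright
h=cv2.cvtColor(b['image'],cv2.COLOR_RGB2HSV).astype(int)
q=np.argwhere((h[210:240,350:382,1]<110)&(h[210:240,350:382,2]>90))[:,::-1]+[350,210];print(len(q),q.min(0),q.max(0),onz(b,*(q.min(0)+q.max(0))/2,.042))
q=np.argwhere((h[264-0:325,0:40,1]<60)&(h[264:325,0:40,2]>150))[:,::-1]+[0,264]
h=cv2.cvtColor(w['image'],cv2.COLOR_RGB2HSV);q=np.argwhere((h[280:315,0:40,1]<90)&(h[280:315,0:40,2]>150))[:,::-1]+[0,280]
print(len(q),q.min(0),q.max(0),onz(w,*(q.min(0)+q.max(0))/2,.042))
```

```text
62 [251 170] [261 194]
line 256.0 182.0 [255.96774194 182.12903226] [0.45956235 0.20583062 0.066     ] [0.45968199 0.20575918 0.066     ]
249 [208.30923695 251.68674699] [0.46060324 0.20133978 0.066     ]
57 [357 215] [376 234] [ 0.52218612 -0.14262975  0.042     ]
90 [  0 286] [ 27 312] [ 0.52128563 -0.13718723  0.042     ]
```

Call:
step_arm(moves=[-0.2,0.25,-2,0,0,0,0,0,-3,0,0,0,0,0,-3,0,0,0,0,0,-3,0,0,0,0,0,-2,0,0,0,0,0,-1,0,0,0,0,0,-0.6,0,0,0,0,0,0,0,0,0])

```text
clock: 2.45
eef_pos: [0.4594, 0.2051, 0.0603]
orientation: [-0.0, 0.151, 0.989, -0.0]
ft_force: [0.8, 0.9, 0.7]
width: 0.649
finger_force: 0.0
```

Run:
```python
from h import *
s=manip.get_state();print(s['eef_pos'],s['ft_force'])
w=cap('wrist','d.png')
```

```text
[0.45936089 0.20513744 0.06029603] [0.78833041 0.94112652 0.70621541]
```

View pics/d.png

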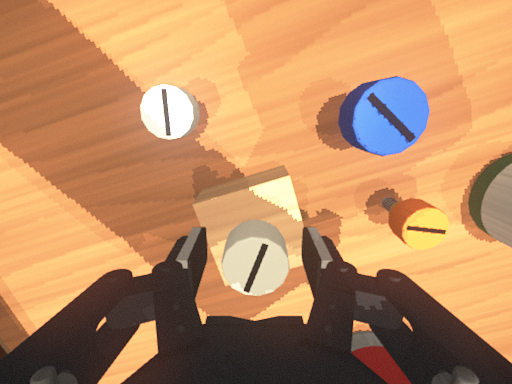

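The head's top is centred at about (256,266), midway between the pads at 206 and 303. I'll close on it.

Call:
step_arm(moves=[0,0,0,0,0,0,0,0,0,0,0,0,0,0,0,0,0,0,0,0,0,0,0,0,0,0,0,0,0,0,0,0,0,0,0,0], gripper=1, force=80)

```text
clock: 3.1
eef_pos: [0.4601, 0.205, 0.0616]
orientation: [0.001, 0.151, 0.988, 0.001]
ft_force: [-2.0, -0.8, 6.3]
width: 0.377
finger_force: 78.6
```

Run:
```python
from h import *
s=manip.get_state();print(s['eef_pos'],s['ft_force'],s['torque'],s['width'])
w=cap('wrist');g=cv2.cvtColor(w['image'],cv2.COLOR_RGB2GRAY)
p=np.argwhere(g[238:294,236:276]<70)[:,::-1]+[236,238]
print(len(p),p.min(0),p.max(0),p.mean(0)); X=onz(w,*p.mean(0),.066)
c=w['o'];print(X-s['eef_pos'],onz(w,*(p.min(0)+p.max(0))/2,.066)-s['eef_pos'])
```

```text
[0.46008325 0.2050294  0.061557  ] [-1.97938955 -0.77044544  6.32533598] [-0.21388329  0.32818694  0.03658151] 0.37731409467748545
246 [243 242] [265 288] [254.15447154 264.6504065 ]
[-0.00075639  0.00025315  0.004443  ] [-0.00059178  0.000122    0.004443  ]
```

Call:
step_arm(moves=[0,0,0.5,0,0,0,0,0,1,0,0,0,0,0,2,0,0,0,0,0,3,0,0,0,0,0,3,0,0,0,0,0,0,0,0,0])

```text
clock: 3.75
eef_pos: [0.4617, 0.2057, 0.1601]
orientation: [0.003, 0.152, 0.988, 0.003]
ft_force: [1.3, -0.6, -1.6]
width: 0.375
finger_force: 79.3
```

Call:
step_arm(moves=[0.61,-3.43,0,0,0,0.09,0.61,-3.43,0,0,0,0.09,0.61,-3.43,0,0,0,0.09,0.61,-3.43,0,0,0,0.09,0.61,-3.43,0,0,0,0.09,0.61,-3.43,0,0,0,0.09,0.61,-3.43,0,0,0,0.09,0.61,-3.43,0,0,0,0.09,0.61,-3.43,0,0,0,0.09,0.61,-3.43,0,0,0,0.09])

```text
clock: 4.75
eef_pos: [0.5205, -0.1396, 0.1556]
orientation: [0.0, -0.296, 0.955, 0.0]
ft_force: [1.1, 0.6, -0.8]
width: 0.37
finger_force: 79.2
```

Call:
step_arm(moves=[0,0,-2,0,0,0,0,0,-1,0,0,0,0,0,-0.5,0,0,0,0,0,0,0,0,0,0,0,0,0,0,0])

```text
clock: 5.25
eef_pos: [0.5207, -0.1375, 0.1207]
orientation: [0.0, -0.294, 0.956, 0.0]
ft_force: [-0.3, 0.1, -1.3]
width: 0.373
finger_force: 79.3
```

Run:
```python
from h import *
s=manip.get_state();print(s['eef_pos'],s['q'].round(3),s['orientation'],s['ft_force'],s['torque'],s['width'],s['finger_force'])
a=cap('scene');w=cap('wrist')
print(proj(a,[.521,-.1385,.042]),proj(a,s['eef_pos']-[0,0,.0556]),proj(w,[.521,-.1385,.042]))
cr=cv2.resize(a['image'][130:230,60:190],(520,400),interpolation=2)
o=np.zeros((600,800,3),np.uint8);o[:400,:520]=cr;o[400-0:600,:266]=cv2.resize(w['image'],(266,200),interpolation=3)
o[400:600,300:700]=cv2.resize(w['image'][200:330,130:390],(400,200))
cv2.imwrite('pics/e.png',o[...,::-1])
```

```text
[ 0.52067967 -0.13749337  0.12069288] [-0.348  0.249  0.599  1.921 -0.164  1.019  2.491] [ 1.62517109e-04 -2.94245902e-01  9.55729732e-01  5.40717387e-05] [-0.30069617  0.10032436 -1.29774341] [-0.06024263 -0.03933555 -0.01003352] 0.373216954374126 79.3033218383789
(np.float64(124.98162405458467), np.float64(199.3860037074846)) (np.float64(123.51961576634491), np.float64(189.99259506466754)) (np.float64(253.21111382757667), np.float64(205.01994136601527))
```

View pics/e.png

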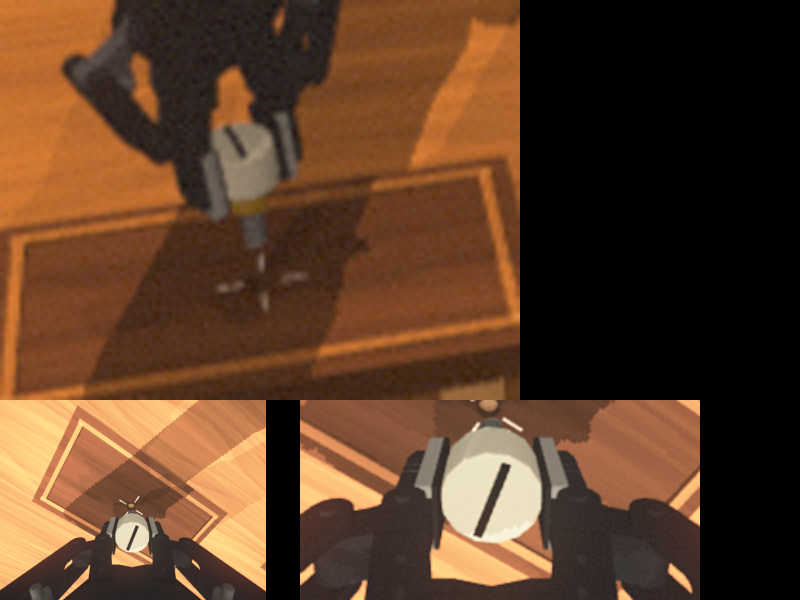

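The scene crop shows the tip at about (124,192) and the hole at (125.5,200.2). In the wrist view the hole is just beyond the spindle, at about (251.6,202.6). I'll compute the offset.

Run:
```python
from h import *
a=cap('scene');w=cap('wrist');s=manip.get_state();e=s['eef_pos']
print('hole scene',onz(a,125.5,200.2,.042),'wrist',onz(w,251.6,202.6,.042))
print('tip scene',onz(a,123.8,192,.065),'TCP',e)
for d in(.0044,-.0066-.011,-.0556):print(proj(a,e+[0,0,d]))
I=w['image'];h=cv2.cvtColor(I,cv2.COLOR_RGB2HSV)
g=cv2.cvtColor(I,cv2.COLOR_RGB2GRAY)
p=np.argwhere(g[236:294,240:272]<70)[:,::-1]+[240,236];print('line',p.min(0),p.max(0),onz(w,*(p.min(0)+p.max(0))/2,e[2]+.0044)-e)
n,l,st,ce=cv2.connectedComponentsWithStats(((h[190:225,230:280,1]<110)&(h[190:225,230:280,2]>150)).astype(np.uint8))
for i in range(1,n):
  if st[i,4]>4:print(st[i]+[230,190,0,0,0],ce[i]+[230,190])
```

```text
hole scene [ 0.52375799 -0.13762359  0.042     ] wrist [ 0.52004808 -0.14094957  0.042     ]
tip scene [ 0.52693253 -0.13722316  0.065     ] TCP [ 0.52078382 -0.13799818  0.12083919]
(np.float64(117.77344369350936), np.float64(164.65209731078687))
(np.float64(119.83126670712002), np.float64(174.1954272645619))
(np.float64(123.24041675534261), np.float64(190.00565173815795))
line [243 241] [265 288] [-0.00048029 -0.00050753  0.0044    ]
[230 191  14  11  45] [236.31111111 195.64444444]
[258 190   8   8  27] [261.33333333 193.2962963 ]
[262 211  13  10  43] [267.90697674 215.55813953]
[236 214  38  11 211] [253.24170616 221.22274882]
```

Call:
step_arm(moves=[0,0,-1,0,0,0,0,0,-0.8,0,0,0,0,0,-0.3,0,0,0,0,0,0,0,0,0,0,0,0,0,0,0])

```text
clock: 5.95
eef_pos: [0.5204, -0.1384, 0.0992]
orientation: [-0.0, -0.294, 0.956, -0.0]
ft_force: [-0.3, 1.0, -0.1]
width: 0.373
finger_force: 79.3
```

Call:
step_arm(moves=[0,0,-0.1,0,0,0,0,0,-0.1,0,0,0,0,0,0,0,0,0])

```text
clock: 6.25
eef_pos: [0.5205, -0.1383, 0.0973]
orientation: [0.0, -0.294, 0.956, -0.0]
ft_force: [0.8, -0.8, -0.6]
width: 0.378
finger_force: 79.3
```

Call:
step_arm(moves=[0,0,-0.1,0,0,0,0,0,-0.1,0,0,0,0,0,0,0,0,0])

```text
clock: 6.55
eef_pos: [0.5209, -0.1384, 0.0954]
orientation: [0.0, -0.294, 0.956, -0.0]
ft_force: [1.7, -0.3, -1.5]
width: 0.377
finger_force: 79.3
```

No contact at 2 mm below the mouth, so the tip is entering the hole. I'll continue down.

Call:
step_arm(moves=[0,0,-0.1,0,0,0,0,0,-0.1,0,0,0,0,0,0,0,0,0])

```text
clock: 6.85
eef_pos: [0.521, -0.1386, 0.0935]
orientation: [0.001, -0.294, 0.956, -0.0]
ft_force: [3.9, -1.5, -0.7]
width: 0.374
finger_force: 79.4
```

Call:
step_arm(moves=[0,0,-0.1,0,0,0,0,0,-0.1,0,0,0,0,0,0,0,0,0])

```text
clock: 7.15
eef_pos: [0.521, -0.1386, 0.0915]
orientation: [0.001, -0.294, 0.956, -0.0]
ft_force: [5.4, -2.1, 1.4]
width: 0.377
finger_force: 79.5
```

Call:
step_arm(moves=[0,0,-0.1,0,0,0,0,0,-0.1,0,0,0,0,0,0,0,0,0])

```text
clock: 7.45
eef_pos: [0.5211, -0.1386, 0.0895]
orientation: [0.001, -0.294, 0.956, -0.0]
ft_force: [5.4, -2.4, 1.2]
width: 0.376
finger_force: 79.5
```

Call:
step_arm(moves=[0.06,-0.03,-0.1,0,0,0,0,0,-0.1,0,0,0,0,0,0,0,0,0])

```text
clock: 7.75
eef_pos: [0.5212, -0.1387, 0.0872]
orientation: [0.0, -0.294, 0.956, -0.0]
ft_force: [4.2, -2.1, 0.1]
width: 0.379
finger_force: 79.5
```

Call:
step_arm(moves=[0,0,-0.1,0,0,0,0,0,0,0,0,0])

```text
clock: 7.95
eef_pos: [0.5212, -0.1386, 0.0863]
orientation: [0.0, -0.294, 0.956, -0.0]
ft_force: [4.8, -2.4, 1.4]
width: 0.375
finger_force: 79.5
```

Call:
step_arm(moves=[0,0,-0.1,0,0,0,0,0,0,0,0,0])

```text
clock: 8.15
eef_pos: [0.5212, -0.1387, 0.0853]
orientation: [0.0, -0.294, 0.956, -0.0]
ft_force: [5.3, -2.2, 2.3]
width: 0.375
finger_force: 79.6
```

Call:
step_arm(moves=[0.05,-0.02,-0.1,0,0,0,0,0,0,0,0,0])

```text
clock: 8.35
eef_pos: [0.5214, -0.1386, 0.0844]
orientation: [-0.0, -0.294, 0.956, 0.0]
ft_force: [2.8, -0.7, 6.4]
width: 0.373
finger_force: 79.8
```

Call:
step_arm(moves=[0.05,-0.02,-0.1,0,0,0,0,0,0,0,0,0])

```text
clock: 8.55
eef_pos: [0.5216, -0.1386, 0.0835]
orientation: [-0.0, -0.294, 0.956, 0.001]
ft_force: [-0.1, 0.3, 10.4]
width: 0.372
finger_force: 80.5
```

Call:
step_arm(moves=[0,0,-0.1,0,0,0,0,0,-0.1,0,0,0,0,0,0,0,0,0])

```text
clock: 8.85
eef_pos: [0.5219, -0.1386, 0.0821]
orientation: [-0.0, -0.294, 0.956, 0.001]
ft_force: [-3.0, 1.1, 18.5]
width: 0.374
finger_force: 81.2
```

Call:
step_arm(moves=[0,0,-0.04,0,0,0,0,0,0,0,0,0])

```text
clock: 9.05
eef_pos: [0.5219, -0.1386, 0.0819]
orientation: [0.0, -0.294, 0.956, 0.001]
ft_force: [-2.2, 1.7, 20.3]
width: 0.376
finger_force: 81.3
```

Call:
step_arm(moves=[0,0,-0.02,0,0,-0.08,0,0,-0.007,0,0,-0.1,0,0,-0.007,0,0,-0.1,0,0,-0.007,0,0,-0.1,0,0,-0.007,0,0,-0.1])

```text
clock: 9.55
eef_pos: [0.5222, -0.1386, 0.0815]
orientation: [0.0, -0.056, 0.998, 0.001]
ft_force: [-1.6, 1.3, 18.6]
width: 0.372
finger_force: 81.3
```

Run:
```python
from h import *
s=manip.get_state();print(s['ft_force'],s['torque'],s['q'][6],s['eef_pos'])
```

```text
[-1.61468303  1.31132778 18.61869505] [0.3754267  0.4568158  0.05382768] 2.079352824143397 [ 0.522156   -0.138583    0.08154389]
```

Call:
step_arm(moves=[0,0,-0.02,0,0,-0.1,0,0,-0.02,0,0,-0.1,0,0,-0.01,0,0,-0.1,0,0,-0.01,0,0,-0.1,0,0,-0.01,0,0,-0.1,0,0,-0.01,0,0,-0.1])

```text
clock: 10.15
eef_pos: [0.5224, -0.1388, 0.0809]
orientation: [0.0, 0.242, 0.97, 0.001]
ft_force: [-1.9, 1.1, 20.8]
width: 0.376
finger_force: 81.3
```

Call:
step_arm(moves=[0,0,-0.01,0,0,-0.1,0,0,-0.01,0,0,-0.1,0,0,-0.01,0,0,-0.1,0,0,-0.01,0,0,-0.1,0,0,-0.01,0,0,-0.1,0,0,-0.01,0,0,-0.1])

```text
clock: 10.75
eef_pos: [0.5224, -0.1391, 0.0803]
orientation: [-0.0, 0.518, 0.856, 0.001]
ft_force: [-2.1, 0.3, 21.5]
width: 0.377
finger_force: 81.3
```

Call:
step_arm(moves=[0,0,-0.01,0,0,-0.1,0,0,-0.01,0,0,-0.1,0,0,-0.01,0,0,-0.1,0,0,-0.01,0,0,-0.1,0,0,-0.01,0,0,-0.1,0,0,-0.01,0,0,-0.1,0,0,-0.007,0,0,-0.1,0,0,-0.007,0,0,-0.1])

```text
clock: 11.55
eef_pos: [0.5223, -0.1392, 0.0796]
orientation: [-0.0, 0.81, 0.586, 0.001]
ft_force: [-2.6, 1.1, 22.7]
width: 0.377
finger_force: 81.6
```

Call:
step_arm(moves=[0,0,-0.007,0,0,-0.1,0,0,-0.007,0,0,-0.1,0,0,-0.007,0,0,-0.1,0,0,-0.007,0,0,-0.1,0,0,-0.007,0,0,-0.1,0,0,-0.007,0,0,-0.1,0,0,-0.007,0,0,-0.1,0,0,-0.007,0,0,-0.1])

```text
clock: 12.35
eef_pos: [0.5222, -0.1392, 0.079]
orientation: [-0.001, 0.974, 0.225, 0.0]
ft_force: [-2.3, 1.7, 23.0]
width: 0.371
finger_force: 81.6
```

Run:
```python
from h import *
s=manip.get_state();print(s['ft_force'],s['torque'],s['q'],s['eef_pos'])
w=cap('wrist','f.png')
```

```text
[-2.28878478  1.68323405 23.02030613] [ 0.23689517  0.60523732 -0.01659625] [-0.80616561  0.64006701  1.28377952  1.96670023 -0.70523091  1.08732222
 -0.32897239] [ 0.52221584 -0.13923823  0.07904896]
```

View pics/f.png

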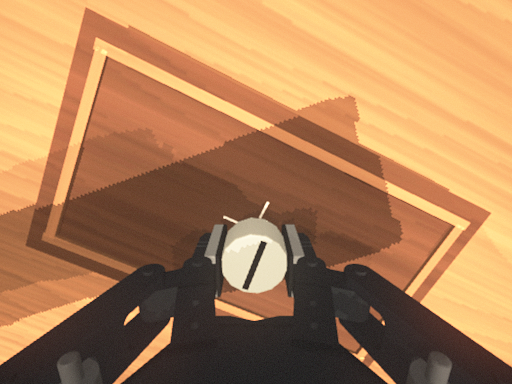

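The black line kept its place between the pads, so the grip did not slip. The tool has turned about 3.28 rad, but joint 3 is nearing its limit. For more margin I'll relieve the push, regrip with the hand turned back, and turn a little more.

Call:
step_arm(moves=[0,0,0.15,0,0,0,0,0,0.15,0,0,0,0,0,0.08,0,0,0,0,0,0,0,0,0,0,0,0,0,0,0])

```text
clock: 12.9
eef_pos: [0.5218, -0.1393, 0.0818]
orientation: [-0.0, 0.974, 0.226, -0.0]
ft_force: [1.1, -2.0, 8.4]
width: 0.376
finger_force: 80.3
```

Call:
step_arm(moves=[0,0,0.12,0,0,0,0,0,0,0,0,0,0,0,0,0,0,0])

```text
clock: 13.2
eef_pos: [0.5217, -0.1392, 0.0827]
orientation: [-0.0, 0.974, 0.227, -0.0]
ft_force: [1.8, -3.0, 5.0]
width: 0.375
finger_force: 79.9
```

Call:
step_arm(moves=[0,0,0,0,0,0,0,0,0,0,0,0,0,0,0,0,0,0,0,0,0,0,0,0,0,0,0,0,0,0], gripper=-0.2)

```text
clock: 13.7
eef_pos: [0.5218, -0.1388, 0.0826]
orientation: [-0.0, 0.974, 0.227, -0.0]
ft_force: [0.5, -0.2, -0.3]
width: 0.6
finger_force: 0.0
```

Call:
step_arm(moves=[0,0,0,0,0,0.12,0,0,0,0,0,0.12,0,0,0,0,0,0.12,0,0,0,0,0,0.12,0,0,0,0,0,0.12,0,0,0,0,0,0.12,0,0,0,0,0,0.12,0,0,0,0,0,0.12,0,0,0,0,0,0.12,0,0,0,0,0,0])

```text
clock: 14.7
eef_pos: [0.522, -0.139, 0.0829]
orientation: [-0.0, 0.718, 0.696, 0.0]
ft_force: [1.2, -0.4, 0.1]
width: 0.599
finger_force: 0.0
```

Run:
```python
from h import *
s=manip.get_state();print(s['ft_force'],s['torque'],s['q'],s['eef_pos'],s['width'])
w=cap('wrist','g.png')
```

```text
[ 1.18353164 -0.38346093  0.07906623] [ 0.00531885  0.02262588 -0.04869148] [-0.6789007   0.45000122  1.04722417  1.9609069  -0.46628868  0.99627588
  0.55744127] [ 0.52199706 -0.13899808  0.0828635 ] 0.5991146115526513
```

View pics/g.png

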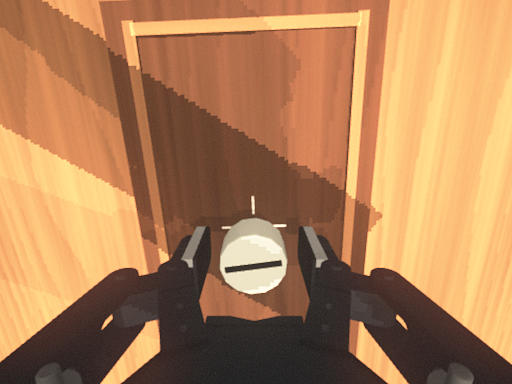

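The knob stands upright and centred between the open pads. I'll regrip, push and turn about 0.6 rad more.

Call:
step_arm(moves=[0,0,0,0,0,0,0,0,0,0,0,0,0,0,0,0,0,0,0,0,0,0,0,0,0,0,0,0,0,0,0,0,0,0,0,0], gripper=1, force=80)

```text
clock: 15.35
eef_pos: [0.522, -0.139, 0.0827]
orientation: [-0.0, 0.719, 0.695, -0.0]
ft_force: [0.1, -0.5, 2.0]
width: 0.375
finger_force: 79.0
```

Call:
step_arm(moves=[0,0,-0.1,0,0,0,0,0,-0.1,0,0,0,0,0,0,0,0,0])

```text
clock: 15.65
eef_pos: [0.5221, -0.1391, 0.0811]
orientation: [-0.0, 0.719, 0.695, 0.0]
ft_force: [-2.1, -0.0, 10.2]
width: 0.376
finger_force: 79.9
```

Call:
step_arm(moves=[0,0,-0.1,0,0,0,0,0,-0.1,0,0,0,0,0,-0.05,0,0,0,0,0,0,0,0,0])

```text
clock: 16.05
eef_pos: [0.5223, -0.1393, 0.0792]
orientation: [-0.0, 0.719, 0.695, 0.0]
ft_force: [-6.0, 1.2, 18.9]
width: 0.375
finger_force: 80.9
```

Call:
step_arm(moves=[0,0,-0.01,0,0,-0.1,0,0,-0.01,0,0,-0.1,0,0,-0.01,0,0,-0.1,0,0,-0.01,0,0,-0.1,0,0,-0.01,0,0,-0.1,0,0,-0.01,0,0,-0.1,0,0,0,0,0,0])

```text
clock: 16.75
eef_pos: [0.5224, -0.1391, 0.0786]
orientation: [-0.0, 0.893, 0.45, 0.0]
ft_force: [-4.8, 3.7, 19.6]
width: 0.377
finger_force: 81.0
```

Call:
step_arm(moves=[0,0,0.15,0,0,0,0,0,0.15,0,0,0,0,0,0.14,0,0,0,0,0,0,0,0,0,0,0,0,0,0,0])

```text
clock: 17.25
eef_pos: [0.5221, -0.139, 0.082]
orientation: [0.0, 0.892, 0.452, 0.0]
ft_force: [-0.1, 1.3, 2.9]
width: 0.376
finger_force: 79.3
```

Call:
step_arm(moves=[0,0,0,0,0,0,0,0,0,0,0,0,0,0,0,0,0,0,0,0,0,0,0,0,0,0,0,0,0,0], gripper=-0.3)

```text
clock: 17.75
eef_pos: [0.522, -0.139, 0.082]
orientation: [-0.0, 0.892, 0.452, -0.0]
ft_force: [0.1, 0.1, 0.8]
width: 0.647
finger_force: 0.0
```

Call:
step_arm(moves=[0,0,0.5,0,0,0,0,0,1,0,0,0,0,0,2,0,0,0,0,0,3,0,0,0,0,0,3,0,0,0,0,0,3,0,0,0,0,0,0,0,0,0,0,0,0,0,0,0])

```text
clock: 18.55
eef_pos: [0.5224, -0.1389, 0.2079]
orientation: [-0.0, 0.892, 0.452, 0.001]
ft_force: [-0.4, 0.4, -0.8]
width: 0.652
finger_force: 0.0
```

Run:
```python
from h import *
s=manip.get_state();print(s['ft_force'],s['q'],s['eef_pos'],s['width'])
a=cap('scene');w=cap('wrist')
o=np.vstack([cv2.resize(a['image'][100:260,40:400],(720,320)),cv2.resize(w['image'],(720,280))[:280]])
cv2.imwrite('pics/i.png',o[...,::-1])
```

```text
[-0.37864659  0.41307272 -0.79031605] [-0.91999024  0.36515943  1.34529969  1.84080087 -0.37894177  1.23770167
 -0.09371339] [ 0.52239742 -0.13891256  0.20786416] 0.6522796217577921
```

View pics/i.png

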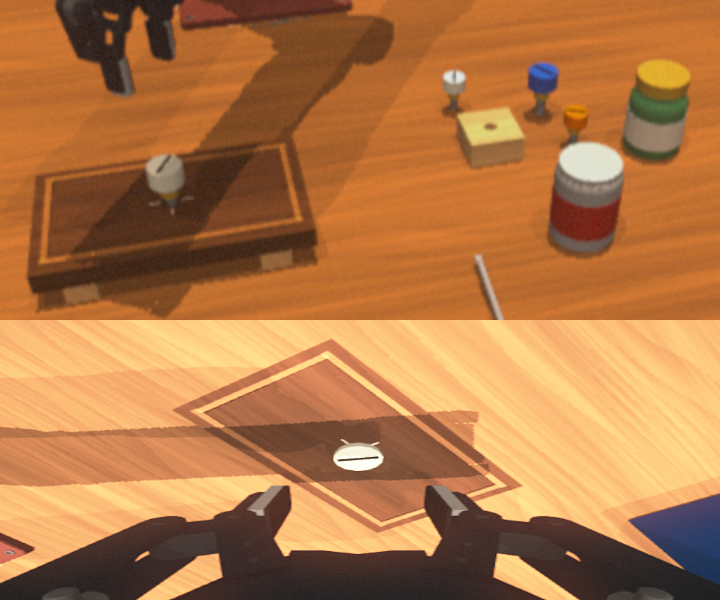

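The knob stands upright in the hole at crop (165,180), nothing else has moved, and the gripper is clear. I'll hand it in.

```bash
python3 -c "
from bench import manip
print(manip.finish_job())"
```

```text
the job is handed in; nothing more can be done
None
```

I handed the job in at about 19 s: the white knob stands upright in the drawer-front hole after about 3.8 rad of pushed clockwise turning. The push read about 19–23 N and stayed under 35 N at every reading. The can, jar and screwdriver were never touched. The verdict was not shown to me.

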